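Lock a spring-channel anchor peg into the high chair tray rail

ROBOT

A 6-joint arm with a two-finger parallel gripper is mounted at the origin on the work surface. World frame = base frame: x ahead of the robot, y to its left, z up, the work surface at z = 0. Lengths are in m, angles in rad, forces in N, time in s.
With the tool pointing down it reaches from about 0.35 to 0.775 m from the base axis. Payload 7.3 kg.
Tool frame: the origin (TCP) lies on the centre line of the jaws, within the pads' length; the fingertips stand 25 mm ahead of it and the grasp point (between the pads) lies 6 mm ahead of it; z points along the fingers, y is the direction in which the jaws open and shut (so a half turn about z gives the same grasp; the last joint's range is limited). The gripper opens to 92 mm and grips with 3 to 60 N. Pads are 19 mm wide; open, the fingers measure 130 mm over their backs; the gripper's body (75 mm by 190 mm) begins 47 mm behind the grasp point.
Start: joints at [-1.489, 0.342, 1.524, -0, 1.275, -0.146], TCP at [0.119, -0.511, 0.252] pointing down, gripper open.
Joint ranges: [-2.53, 2.53], [-0.77, 2.02], [0.04, 2.7], [-1, 4.14], [0.28, 2.66], [-3.11, 3.11]. Speed limits (rad/s): [2.57, 2.57, 3.14, 3.14, 3.14, 3.14].

INTERFACE

Orientations are given as [roll, pitch, yaw] about the fixed x, y, z axes, in that order (R = Rz(yaw) Ry(pitch) Rx(roll)).
In Python, from cell import telemetry, read_camera, workorder gives the robot as it stands.
- The arm moves only by the shell command python3 -m creep 'ROWS' [FORCE]. ROWS is JSON, one flat list of numbers, 5 for each row, row after row: the opening, from 0 (shut) to 1 (fully open), then the shift along the world's x, y, z in m, then the turn about the world's z in rad. A call has 1 to 12 rows; each row shifts and turns the pose as measured when the row begins; what a row does not reach is not made up. A row lasts 1/8 s, in which the tool goes at most 62.5 mm and 10.7 degrees, less where a joint would pass 70% of its speed; a pose out of reach is approached as far as the arm can. A call is refused whole if a number of a shift passes 0.0625 or a number of a turn 0.188, either way. A call with a gripper value outside its range is refused whole. The fingers move at their own pace and stop on an object; FORCE is the grip in N (left out, the last holds). Time passes only in rows, so rows that do not move let the fingers close. It gives the time, the measured TCP pose, the force and the opening at its end, in the units of the state.
- telemetry.observe(): the state, without advancing time (a new reading comes with each control period).
- read_camera(name): name is "scene" or "top"; returns a dict with "image" (480x640x3 uint8, red, green, blue), "fovy" (degrees; the focal length in pixels is half the picture's height over the tangent of half this angle, whatever the lens; pixels are square), "cx", "cy" (the principal point, pixels), "R" (3x3) and "t" (3): a world point X has camera coordinates R X + t. Camera axes: x right, y down, z forward; pixel columns grow to the right and rows downward; lengths in m; the calibration is good to about 2 mm. A picture is of the moment at which its call begins. There is no depth.
- workorder.hand_in(): hands the job in, once; it reports no verdict.
The state is a dict: "time": time; "qpos": joint angles; "qvel": joint speeds; "joint_efforts": joint torques, N m; "tool_pos": TCP position; "tool_rot": TCP orientation; "contact_force": force on the tool from outside, world axes, zero at the start; "torque": the same for the moment, N m; "opening": finger opening in m.
Only numpy, scipy, OpenCV 4.12 (cv2) and the standard library are available. Lean on these libraries where they do the work, as an engineer would, in place of code of your own. Each camera call takes 0.05 s, during which the arm holds its last target.

TASK

Fasten the wooden-handled anchor peg in the aluminium channel on the high chair tray, between the red marks, so that the puzzle box can be tethered to it: pass its steel foot lengthwise down through the slot, press it against the spring strip just hard enough for the foot to get clear below the lips (it needs about 20 N, and 26 N or more bends the strip), turn it a quarter turn, and ease off so that the spring lifts its grooves onto the lips before you let go. The peg must end upright with its foot squarely across the channel, caught under the lips. Leave the other things on the table where they are and do not topple the peg.

Things in the scene. Friction and masses are not known exactly. Their poses are not given: they have to be found in the camera images.
- peg: Anchor peg, 150 g, upright on the tray. Origin: centre of the foot's underside, z up. Steel foot 37 mm long (x), 19.5 wide (y), 10.5 thick, lowest 3 mm stepped in to 34 x 16.5. Steel neck 16 mm across, z 10 to 40 mm. Beech bar grip 32 (x) by 18 mm (y), z 40 to 70, flat +-y faces to pinch, long the same way as the foot; brass eye on top to z 82. Same after a half turn.
- peg_grooves (a point): Middle of the top face of the peg's foot, 10.5 mm above the peg's origin. The foot's top has two grooves parallel to the peg's y, 6 mm wide, 2.5 mm deep, centred at x = +-12.5 mm, which catch the channel's turned-down lip edges when the foot lies across. The peg may be turned either way.
- rail: Grey plate 240 (x) x 70 x 4 mm fixed on the tray (tray top 18 mm above the table), end posts up to 42 mm high. Origin: centre of its underside, z up. An aluminium channel runs between the posts along x, centred over it. THE CHANNEL'S HEIGHT IS SET BY HAND AND NOT MEASURED: its lip tops lie 39 to 55 mm above this origin, constant in a run; find it by feel or sight.
- rail_slot (a point): Point 47 mm above the rail's origin (mean lip height, NOT the true one), in the middle of the slot. Channel 212 mm long, 50 wide, 34 high. Slot 22 mm wide along x (y -11 to 11). Lips 3 mm thick; their inner edges (3 mm thick, at y = +-12.5) turn down to 11 mm below the lip tops. 45 mm free width inside. Red marks on the lips at x = +-45; the peg belongs between them.
- rail_strip (a point): Point 30.5 mm above the rail's origin (mean level): dark spring strip inside the channel, top at rest 16.5 mm below the true lip tops. Yields straight down 3.4 N per mm, no preload, 10 mm at most. The foot must press it down 5 mm (17 N) to clear the lip edges and turn; 6 mm (20 N) is right, 26 N too much. Locked: underside 19 mm below lip tops, strip pushes up 8.5 N.
- plate: Blue plastic plate, 170 mm across, 18 mm high, on the tray; leave alone. Origin: centre of the underside.
- jar: Glass jar with twist cap, 66 mm across, 85 mm high, on the tray; leave alone. Origin: centre of the underside.
- beaker: Steel beaker, 64 mm across, 80 mm high, on the tray; leave alone. It stands on the other side of the rail from the peg. Origin: centre of the underside.
- puzzle_box: Beechwood puzzle box with a sliding door, 90 x 90 x 60 mm, on the tray; leave alone. Origin: centre of the underside.
- spoon: Wooden spoon, 200 mm long, lying on the table right of the tray; leave alone.
- mug: White mug, 76 mm across, 85 mm high, on the table left of the tray; leave alone. Origin: centre of the underside.
Things that resemble listed ones, but are neither listed nor needed, are in the scene too. Of the things shaped like the peg, the steel one is meant.

How it is judged:
On the way, in this order (a step that is already met when the one before it is completed fails the run):
1. the peg's foot is down through the slot, lying along the channel (z of peg in the frame of rail below 0.038 m and x of peg in the frame of rail between -0.045 and 0.045 m and y of peg in the frame of rail between -0.006 and 0.006 m and angle between the x axis of peg and the x axis of rail, either way round below 0.14 rad), for 0.05 s.
2. the foot is turned square across the channel, below the lips (z of peg in the frame of rail below 0.038 m and x of peg in the frame of rail between -0.045 and 0.045 m and y of peg in the frame of rail between -0.006 and 0.006 m and angle between the x axis of peg and the y axis of rail, either way round below 0.14 rad), for 0.2 s.
At the end, for the whole second after the job is handed in: Robot clear; peg upright (0.08 rad) and at rest in the channel, foot square across (0.14 rad) and below the lips (underside under 38 mm above the rail origin), spring-held (over 4 N between peg and rail), within 45 mm of the middle along the channel (between the marks) and 6 mm across (all of step 2 and angle between peg's own z axis and vertical below 0.08 rad and linear speed of peg below 0.01 m/s and angular speed of peg below 0.1 rad/s and contact force between peg and rail above 4 N); the robot touches nothing.
It fails at once if the peg was pressed on the rail with 26 N or more before its foot lay across (contact force between peg and rail above 26 N and angle between the x axis of peg and the x axis of rail, either way round below 1.3 rad).
It fails at once if the peg was forced against the rail with more than 45 N (contact force between peg and rail above 45 N).
It fails at once if the peg was toppled (angle between peg's own z axis and vertical above 0.7 rad).
It fails at once if the plate, jar, beaker, puzzle box, spoon or mug was moved by more than 20 mm (distance of any of plate, jar, beaker, puzzle_box, spoon, mug from where it was at the start of the episode above 0.02 m).
It also fails if it takes over 67 s, if anything falls off the work surface, if the arm or the gripper's body presses on something with over 40 N, if the wrist force passes 120 N, or if a joint passes its speed limit or range.

## Working session

There is one attempt and no reset: what is moved stays moved. The work goes in short steps, Python scripts to look and compute and a shell command to move; the robot and the scene stay as the last step left them, time stands still between calls to the robot, and variables do not carry over. Pictures are saved under pics/ and viewed, and the job is handed in when it is done.

```bash
ls; mkdir -p pics; python3 - <<'E'
from cell import telemetry, read_camera
import cv2
print(telemetry.observe())
for n in("scene","top"):
    c=read_camera(n); cv2.imwrite(f"pics/{n}0.png",c["image"][:,:,::-1]); print(n,{k:v for k,v in c.items() if k!="image"})
E
```

```text
pics
{'time': 0.0, 'qpos': array([-1.48901117e+00,  3.42727879e-01,  1.52504147e+00, -1.96017032e-06,
        1.27536357e+00, -1.46009411e-01]), 'qvel': array([ 0.0001728 , -0.00037411, -0.00016135,  0.0013243 ,  0.00171552,
       -0.00101004]), 'joint_efforts': array([-2.16379199e-04, -4.31241381e+01, -2.44218940e+01,  7.16595096e-02,
        5.59638196e-02, -1.44142487e-04]), 'tool_pos': array([ 0.11854633, -0.51106111,  0.25103371]), 'tool_rot': array([-3.14006851e+00, -2.22240366e-04,  2.27794970e-01]), 'contact_force': array([-0.19192704,  0.21725747, -0.55744815]), 'torque': array([2.86459284e-02, 1.87526214e-02, 2.01305700e-05]), 'opening': 0.0914689161701604}
scene {'fovy': 43.075193138035566, 'cx': 320.0730572002613, 'cy': 242.74418280932622, 'R': array([[-0.76608116,  0.64240875, -0.02075209],
       [ 0.46224452,  0.52822445, -0.71225622],
       [-0.44659787, -0.55523862, -0.70161273]]), 't': array([ 0.43862233, -0.21755629,  1.57224496])}
top {'fovy': 49.169927781837316, 'cx': 316.71875475179854, 'cy': 239.14983217263648, 'R': array([[ 2.68337036e-02, -9.99639785e-01,  5.01623079e-04],
       [-9.98143397e-01, -2.68209764e-02, -5.46844968e-02],
       [ 5.46782527e-02,  9.66695818e-04, -9.98503557e-01]]), 't': array([-0.03729771,  0.60444888,  1.41928314])}
```

View pics/scene0.png

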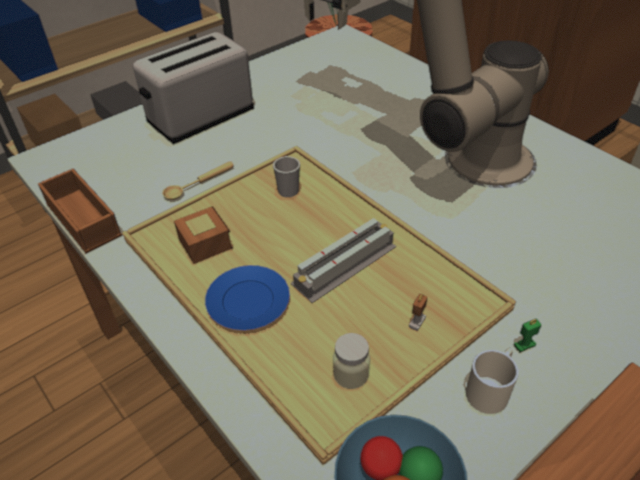

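View pics/top0.png

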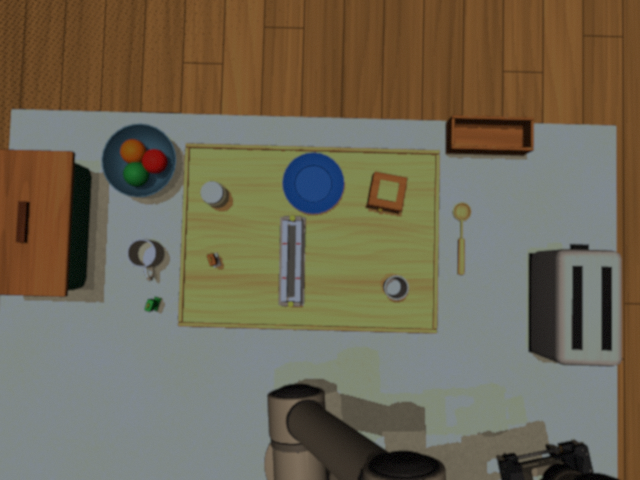

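```bash
python3 - <<'E'
import cv2, numpy as np
t=cv2.imread("pics/top0.png"); s=cv2.imread("pics/scene0.png")
r=lambda im,f:cv2.resize(im,None,fx=f,fy=f,interpolation=cv2.INTER_CUBIC)
a=r(t[205:315,190:315],5); cv2.imwrite("pics/ztop.png",a)
a=r(s[210:340,285:435],5); cv2.imwrite("pics/zsc.png",a)
E
```

```text
(no output)
```

View pics/ztop.png

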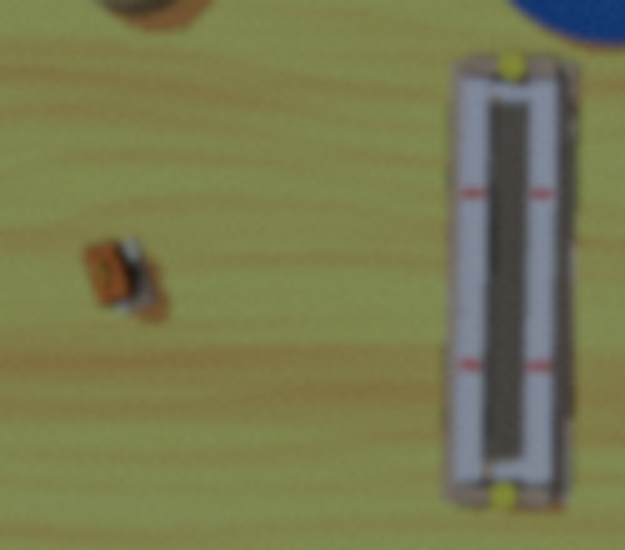

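View pics/zsc.png

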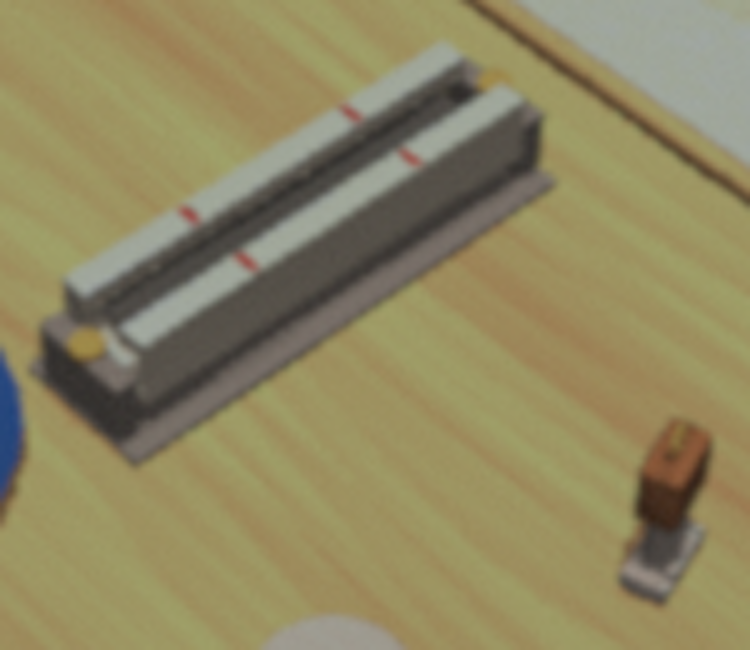

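```bash
cat > h.py <<'E'
import numpy as np, cv2
from cell import telemetry, read_camera
def cam(n):
    c=read_camera(n); c["f"]=240/np.tan(np.radians(c["fovy"]/2)); return c
def ray(c,u,v):
    d=c["R"].T@np.array([(u-c["cx"])/c["f"],(v-c["cy"])/c["f"],1]); o=-c["R"].T@c["t"]; return o,d/np.linalg.norm(d)
def onz(c,u,v,z):
    o,d=ray(c,u,v); return o+d*(z-o[2])/d[2]
def tri(c1,p1,c2,p2):
    A=[];b=[]
    rs=[ray(c1,*p1),ray(c2,*p2)]
    M=sum(np.eye(3)-np.outer(d,d) for o,d in rs); v=sum((np.eye(3)-np.outer(d,d))@o for o,d in rs)
    X=np.linalg.solve(M,v); return X,[np.linalg.norm((np.eye(3)-np.outer(d,d))@(X-o)) for o,d in rs]
def proj(c,X):
    p=c["R"]@np.asarray(X)+c["t"]; return np.array([c["cx"]+c["f"]*p[0]/p[2],c["cy"]+c["f"]*p[1]/p[2]])
def blobs(c,box,fn,amin):
    x0,y0,x1,y1=box; im=c["image"][y0:y1,x0:x1].astype(int); m=fn(im[...,0],im[...,1],im[...,2]).astype(np.uint8)
    n,l,st,ce=cv2.connectedComponentsWithStats(m)
    return [(st[i,4],ce[i]+[x0,y0]) for i in range(1,n) if st[i,4]>=amin],(l,st)
E
python3 - <<'E'
from h import *
import json
T=cam("top");S=cam("scene")
red=lambda r,g,b:(r-g>25)&(r-b>12)
for n,c,box in(("top",T,(278,215,305,305)),("scene",S,(295,220,395,300))):
    x0,y0,x1,y1=box; im=c["image"][y0:y1,x0:x1].astype(float); w=np.clip(im[...,0]-im[...,1]-8,0,None)*((im[...,0]-im[...,2])>8)*(im[...,2]>im[...,1]-25)
    m=(w>8).astype(np.uint8); k,l,st,ce=cv2.connectedComponentsWithStats(m)
    for i in range(1,k):
        if st[i,4]<3: continue
        yy,xx=np.nonzero(l==i); ww=w[yy,xx]; print(n,st[i,4],round((xx*ww).sum()/ww.sum()+x0,2),round((yy*ww).sum()/ww.sum()+y0,2),im[yy,xx].mean(0).round())
for n,c,box in(("top",T,(195,245,230,275)),("scene",S,(405,288,435,335))):
    x0,y0,x1,y1=box; im=c["image"][y0:y1,x0:x1].astype(int)
    print(n); print((im[...,0]-im[...,1])[::1]) if n=="top" else None
E
```

```text
top 8 284.12 243.28 [122.  98. 103.]
top 7 297.69 243.36 [125.  99. 108.]
top 8 283.61 277.5 [123.  95. 102.]
top 9 297.37 277.62 [121.  95. 103.]
scene 12 354.76 232.22 [149. 114. 104.]
scene 12 366.68 241.18 [151. 116. 107.]
scene 11 322.4 252.52 [151. 109.  99.]
scene 13 333.76 261.73 [147. 109. 100.]
top
[[-5 -4 -4 ...  1  1  2]
 [-6 -6 -5 ...  0  0  0]
 [-8 -8 -6 ... -2 -2  0]
 ...
 [ 4  3  4 ... -2 -2 -2]
 [ 4  6  4 ...  0  1 -1]
 [ 5  5  7 ...  5  6  7]]
scene
```

```bash
python3 - <<'E'
from h import *
T=cam("top");S=cam("scene")
pairs={'+x+y':((284.12,243.28),(333.76,261.73)),'+x-y':((297.69,243.36),(322.4,252.52)),'-x+y':((283.61,277.5),(366.68,241.18)),'-x-y':((297.37,277.62),(354.76,232.22))}
P={}
for k,(a,b) in pairs.items():
    X,e=tri(T,a,S,b);P[k]=X;print(k,X.round(4),np.round(e,4))
c=sum(P.values())/4; print("centre",c, "lip above rail",c[2]-.018)
d=P['+x+y']+P['+x-y']-P['-x+y']-P['-x-y']; print("yaw",np.arctan2(d[1],d[0]),np.linalg.norm(d)/2)
o=P['+x+y']-P['+x-y']; print(np.linalg.norm(o))
# yellow posts, peg
for n,c_,box in(("top",T,(195,245,230,275)),("scene",S,(405,285,435,335))):
    x0,y0,x1,y1=box; im=c_["image"][y0:y1,x0:x1]; 
    lab=cv2.cvtColor(im,cv2.COLOR_RGB2HSV); print(n)
    rg=im[...,0].astype(int)-im[...,1]
    for y in range(rg.shape[0]): print(y+y0,' '.join(f"{v:3d}" for v in rg[y]))
print(T["image"][257:262,205:222,0]); print(x0)
E
```

```text
+x+y [0.5889 0.0645 0.0709] [0.0002 0.0002]
+x-y [0.5894 0.029  0.0705] [0.0005 0.0005]
-x+y [0.4986 0.0636 0.0698] [0.0009 0.0009]
-x-y [0.4992 0.0275 0.0701] [0.0009 0.0009]
centre [0.54403719 0.0461572  0.07035796] lip above rail 0.0523579648743161
yaw 0.012896234799892043 0.09031719545458781
0.03546944295764378
top
245  -5  -4  -4  -5  -5  -4  -5  -6  -7  -6  -7  -6  -5  -4  -5  -3  -1  -2  -1   0   1   0   2   1   2   2   2   1   3   2   3   1   2   1   0
246  -5  -5  -7  -6  -6  -6  -7  -6  -7  -6  -4  -3  -2   0   0   1   2   3   2   3   3   3   4   3   2   2   4   1   2   2   0   0   0   0   1
247  -8  -8  -8  -8  -7  -6  -7  -6  -5  -4  -2  -2  -1   2   1   2   1   2   2   2   2   1   1   0   0   1   1   0   0   0  -1  -1  -1  -3  -2
248  -8  -8  -7  -7  -8  -6  -5  -4  -4  -2  -2  -1   1  -1   0   0  -1  -1  -1  -2  -1  -1  -2  -3  -2  -2  -3  -2  -2  -3  -3  -3  -3  -4  -3
249  -5  -5  -4  -4  -3  -2   0   0   0  -1   1   0  -2  -1  -2  -1  -2  -2  -1  -1  -4  -3  -2  -4  -4  -4  -5  -4  -3  -4  -5  -5  -2  -4  -5
250   0   0   2   2   2   2   1   2   2   0   2   2   1   0
[... 9406 characters left out ...]
  16  15  15  15  18  17  17  15  14  12  11  11  10  10  10  12   8   6   6   6   7   8   6
333  16  13  12  12  11  11  12  13  15  14  14  14  14  15  15  17  14  12  10  11   9   9   9  10  10   8   5   6   8   7
334  18  16  14  11  10  11  12  13  14  15  15  14  14  15  16  17  15  15  12  12  11   9   9  10  10  11   7   6   5   7
[[122 118 117 118 114  97 100 106  96  67  53  63  71  78  95 109 119]
 [124 120 117 118 114  97  93 107 103  75  45  44  51  68  86 101 112]
 [128 123 118 117 114 102  95 109 108  86  51  35  45  59  77  96 108]
 [127 125 118 116 114 108 100 108 114  97  63  38  46  61  74  94 110]
 [128 125 122 116 118 114 105 111 118 106  75  44  49  64  75  88 108]]
405
```

```bash
python3 - <<'E'
from h import *
T=cam("top");S=cam("scene")
k=8
def rect(c,box,fn):
    x0,y0,x1,y1=box; im=cv2.resize(c["image"][y0:y1,x0:x1],None,fx=k,fy=k,interpolation=cv2.INTER_CUBIC).astype(int)
    m=fn(im[...,0],im[...,1],im[...,2]).astype(np.uint8)
    cs=cv2.findContours(m,cv2.RETR_EXTERNAL,cv2.CHAIN_APPROX_NONE)[0]; q=max(cs,key=cv2.contourArea)
    r=cv2.minAreaRect(q); f=lambda p:(np.array(p)+.5)/k-.5+[x0,y0]
    return f(r[0]),np.array([f(p) for p in cv2.boxPoints(r)]),cv2.contourArea(q)/k/k
ce,b,a=rect(T,(198,245,225,275),lambda r,g,bb:(r-g>19)&(r>82))
print(ce,b.round(1),a)
W=np.array([onz(T,*p,.088) for p in b]); print(W.round(4)); e=[W[1]-W[0],W[2]-W[1]]
for v in e: print(np.linalg.norm(v),np.arctan2(v[1],v[0]))
c0=onz(T,*ce,.088); print("peg top centre",c0)
# triangulate with scene: predicted corners
for yaw in(.25,.3,.35):
  R=np.array([[np.cos(yaw),-np.sin(yaw)],[np.sin(yaw),np.cos(yaw)]])
  print(yaw,[proj(S,[*(c0[:2]+R@[sx*.016,sy*.009]),.088]).round(1).tolist() for sx,sy in((1,1),(1,-1),(-1,-1),(-1,1))],[proj(S,[*(c0[:2]+R@[sx*.0185,sy*.00975]),.0285]).round(1).tolist() for sx,sy in((1,1),(1,-1),(-1,-1),(-1,1))])
# long edges of the rail from top: dark slot bounds
g=T["image"][:,:,2].astype(float)
for v in (230,240,250,260,270,280,290):
    row=g[v-2:v+3,276:308].mean(0); d=np.diff(row); print(v,row.astype(int))
E
```

```text
[210.7825346  259.18101978] [[206.  254.3]
 [212.4 252.5]
 [215.6 264.1]
 [209.2 265.9]] 71.75
[[0.5543 0.2653 0.088 ]
 [0.5594 0.2487 0.088 ]
 [0.5295 0.2393 0.088 ]
 [0.5244 0.2559 0.088 ]]
0.01732325314207577 -1.2752185138828467
0.03134397106320601 -2.836814348582724
peg top centre [0.54189395 0.25228921 0.088     ]
0.25 [[419.1, 306.2], [410.5, 301.9], [419.0, 291.1], [427.6, 295.2]] [[415.9, 327.2], [406.9, 322.5], [416.5, 310.1], [425.3, 314.6]]
0.3 [[419.6, 306.2], [410.8, 302.2], [418.5, 291.0], [427.3, 294.9]] [[416.5, 327.2], [407.3, 322.9], [415.9, 310.1], [425.0, 314.3]]
0.35 [[420.1, 306.2], [411.1, 302.5], [418.1, 291.0], [427.0, 294.6]] [[417.0, 327.3], [407.6, 323.3], [415.4, 310.1], [424.7, 313.9]]
230 [ 78  78  75  78  93 109 131 147 152 152 143 114  77  60  61  63  62  63
  70  97 132 149 152 152 141 108  75  68  74  71  72  76]
240 [ 78  77  75  76  89 109 132 143 145 144 134 102  71  60  62  62  62  61
  70  98 129 143 145 146 136 103  70  61  63  66  74  78]
250 [ 74  73  75  81  96 117 138 148 151 150 137 100  61  53  59  61  60  61
  74 106 136 148 151 146 124  91  66  62  66  71  74  75]
260 [ 77  78  81  91 103 122 141 150 151 148 132  97  64  58  60  62  61  62
  81 115 140 149 150 143 120  87  66  72  85  85  78  76]
270 [ 79  79  84  96 108 126 144 150 150 144 123  88  63  61  61  62  61  64
  89 126 146 151 151 143 116  82  63  64  71  78  81  82]
280 [ 69  68  73  89 108 127 137 136 134 125 104  72  59  61  61  62  61  65
  88 119 132 135 131 123  97  71  61  59  59  65  70  72]
290 [ 71  70  73  88 111 135 149 151 150 137 104  68  57  61  62  62  61  69
  98 131 147 149 151 137 101  70  68  76  73  69  71  71]
```

```bash
python3 -m creep '[1,0.05,0.035,0,0, 1,0.05,0.035,0,0, 1,0.05,0.035,0,0, 1,0.05,0.035,0,0, 1,0.05,0.035,0,0, 1,0.05,0.035,0,0, 1,0.01,0.046,0,0.02, 1,0.01,0.046,0,0.02, 1,0.01,0.046,0,0.02, 1,0.01,0.046,0,0.02, 1,0.01,0.046,0,0, 1,0.01,0.046,0,0]' 20
```

```text
time: 1.9
tool_pos: [0.4865, -0.0126, 0.2517]
tool_rot: [3.138, -0.003, 0.303]
contact_force: [1.0, -0.8, 0.1]
opening: 0.0917
```

```bash
python3 -m creep '[1,0.01,0.045,0,0, 1,0.01,0.045,0,0, 1,0.01,0.045,0,0, 1,0.01,0.045,0,0, 1,0.01,0.045,0,0, 1,0.005,0.04,0,0, 1,0,0,-0.03,0, 1,0,0,-0.03,0, 1,0,0,0,0]' && python3 - <<'E'
from h import *
for n,b in(("top",(180,220,260,300)),("scene",(380,240,480,340))):
    c=cam(n); x0,y0,x1,y1=b; cv2.imwrite(f"pics/{n}1.png",cv2.resize(c["image"][y0:y1,x0:x1,::-1],None,fx=5,fy=5,interpolation=cv2.INTER_CUBIC))
E
```

```text
time: 3.02
tool_pos: [0.5423, 0.266, 0.1904]
tool_rot: [3.137, -0.005, 0.309]
contact_force: [-0.0, 0.4, -0.3]
opening: 0.0921
```

```bash
python3 -m creep '[1,0,-0.013,0,0, 1,0,0,0,0, 1,0,0,0,0]' && python3 - <<'E'
from h import *
for n,b in(("top",(180,220,260,300)),("scene",(380,240,480,340))):
    c=cam(n); x0,y0,x1,y1=b; cv2.imwrite(f"pics/{n}1.png",cv2.resize(c["image"][y0:y1,x0:x1,::-1],None,fx=5,fy=5,interpolation=cv2.INTER_CUBIC))
E
```

```text
time: 3.5
tool_pos: [0.5454, 0.2519, 0.1969]
tool_rot: [3.137, -0.017, 0.307]
contact_force: [0.3, 0.4, -0.0]
opening: 0.092
```

View pics/scene1.png

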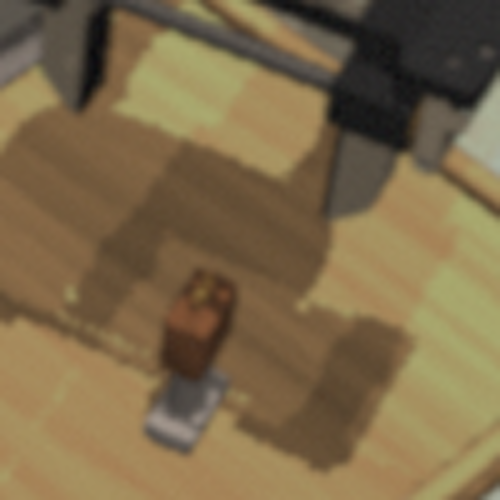

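The peg stands upright between the jaws' projected footprint. I'll check whether the arm settles.

```bash
python3 -m creep '[1,0,0,0,0, 1,0,0,0,0]'; python3 -m creep '[1,-0.003,0,-0.03,0, 1,0,0,-0.02,0, 1,0,0,0,0]';  python3 -m creep '[1,0,0,0,0]'
```

```text
time: 3.85
tool_pos: [0.5452, 0.2523, 0.1967]
tool_rot: [3.137, -0.016, 0.307]
contact_force: [0.7, 0.0, -0.3]
opening: 0.0917
time: 4.22
tool_pos: [0.5423, 0.2527, 0.1459]
tool_rot: [3.137, -0.017, 0.308]
contact_force: [0.1, 0.1, -0.2]
opening: 0.0921
time: 4.35
tool_pos: [0.5427, 0.2529, 0.1466]
tool_rot: [3.137, -0.018, 0.308]
contact_force: [1.0, -0.1, 0.2]
opening: 0.0918
```

```bash
python3 -m creep '[1,0,0,-0.025,0, 1,0,0,-0.022,0, 1,0,0,-0.015,0, 1,0,0,-0.005,0, 1,0,0,0,0]' && python3 - <<'E'
from h import *
for n,b in(("top",(180,220,260,300)),("scene",(380,240,480,340))):
    c=cam(n); x0,y0,x1,y1=b; cv2.imwrite(f"pics/{n}2.png",cv2.resize(c["image"][y0:y1,x0:x1,::-1],None,fx=5,fy=5,interpolation=cv2.INTER_CUBIC))
E
```

```text
time: 4.97
tool_pos: [0.5456, 0.254, 0.0828]
tool_rot: [3.137, -0.027, 0.308]
contact_force: [0.5, -0.2, 1.0]
opening: 0.0919
```

View pics/scene2.png

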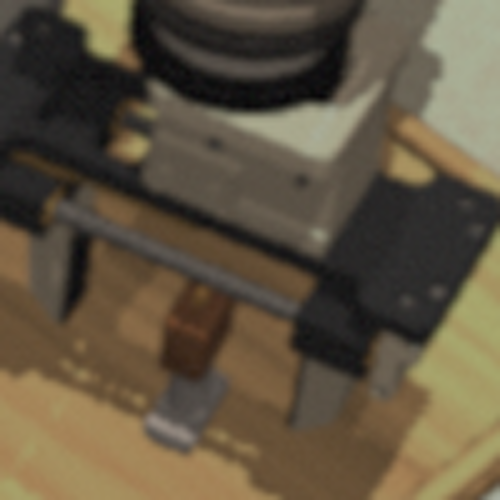

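```bash
python3 -m creep '[1,-0.003,-0.0015,-0.003,0, 1,0,0,0,0, 0.4,0,0,0,0, 0.3,0,0,0,0, 0.25,0,0,0,0]' 10;  python3 -m creep '[0,0,0,0,0, 0,0,0,0,0, 0,0,0,0,0]' 15;python3 -m creep '[0,0,0,0,0, 0,0,0,0,0, 0,0,0,0,0]' 45
```

```text
time: 5.7
tool_pos: [0.5432, 0.2527, 0.0814]
tool_rot: [3.137, -0.031, 0.309]
contact_force: [1.2, 0.1, -0.9]
opening: 0.0664
time: 6.08
tool_pos: [0.5433, 0.2527, 0.0814]
tool_rot: [3.137, -0.031, 0.308]
contact_force: [-0.1, 0.6, 0.6]
opening: 0.0364
time: 6.45
tool_pos: [0.5433, 0.2528, 0.0814]
tool_rot: [3.137, -0.031, 0.308]
contact_force: [0.4, 0.1, -0.5]
opening: 0.0179
```

```bash
python3 -m creep '[0,0,0,0,0, 0,0,0,0.01,0, 0,0,0,0.02,0, 0,0,0,0.03,0, 0,0,0,0.03,0, 0,0,0,0,0, 0,0,0,0,0]' 45 && python3 - <<'E'
from h import *
c=cam("scene"); cv2.imwrite("pics/scene3.png",c["image"][200:360,300:500,::-1].repeat(4,0).repeat(4,1)[:600,:800])
E
```

```text
time: 7.32
tool_pos: [0.542, 0.2522, 0.1743]
tool_rot: [3.137, -0.028, 0.308]
contact_force: [-0.3, -0.1, -1.3]
opening: 0.0176
```

View pics/scene3.png

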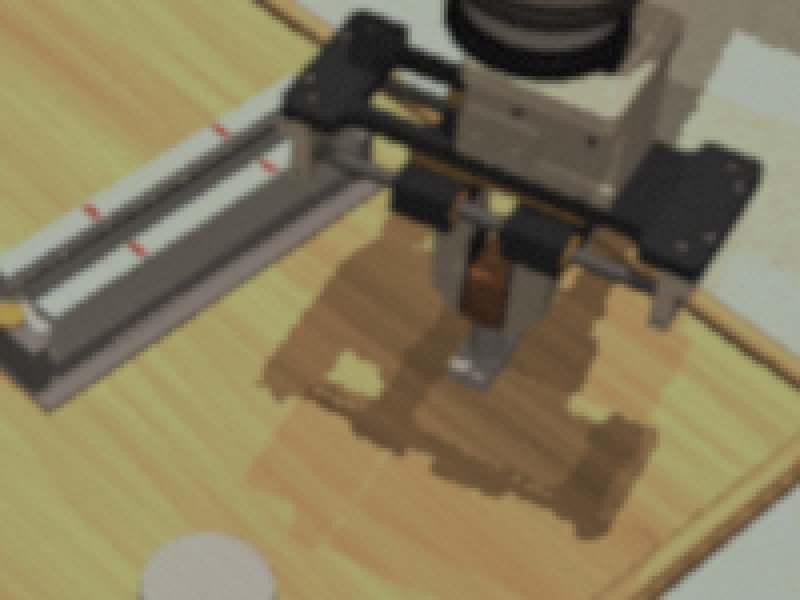

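```bash
python3 -m creep '[0,0,-0.01,0,-0.02, 0,0,-0.025,0,-0.04, 0,0,-0.03,0,-0.04, 0,0,-0.03,0,-0.04, 0,0,-0.03,0,-0.04, 0,0,-0.03,0,-0.04, 0,0,-0.02,0,-0.04, 0,0,-0.01,0,-0.03, 0,0,0,0,0, 0,0,0,0,0, 0,0,0,0,0]'
```

```text
time: 8.75
tool_pos: [0.5369, 0.0582, 0.1655]
tool_rot: [3.137, -0.012, 0.003]
contact_force: [-0.3, -0.0, -1.1]
opening: 0.0176
```

```bash
python3 -m creep '[0,0.004,-0.008,-0.005,0.003, 0,0.003,-0.004,-0.01,0.003, 0,0,0,0,0, 0,0,0,0,0]' && python3 - <<'E'
from h import *
for n,b in(("top",(240,200,340,320)),("scene",(280,180,440,300))):
    c=cam(n); x0,y0,x1,y1=b; cv2.imwrite(f"pics/{n}4.png",cv2.resize(c["image"][y0:y1,x0:x1,::-1],None,fx=5,fy=5,interpolation=cv2.INTER_CUBIC))
E
```

```text
time: 9.25
tool_pos: [0.5444, 0.0462, 0.1489]
tool_rot: [3.137, -0.011, 0.011]
contact_force: [0.3, -1.3, -1.4]
opening: 0.0174
```

View pics/scene4.png

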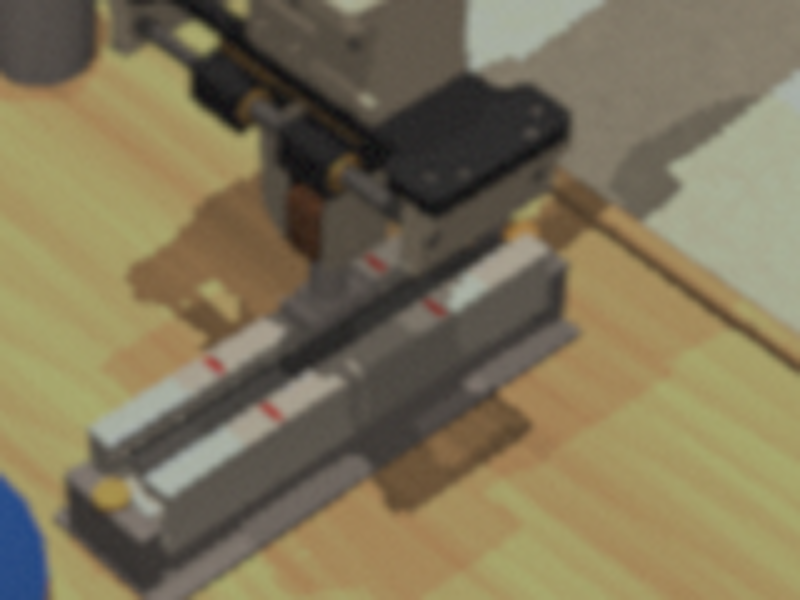

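View pics/top4.png

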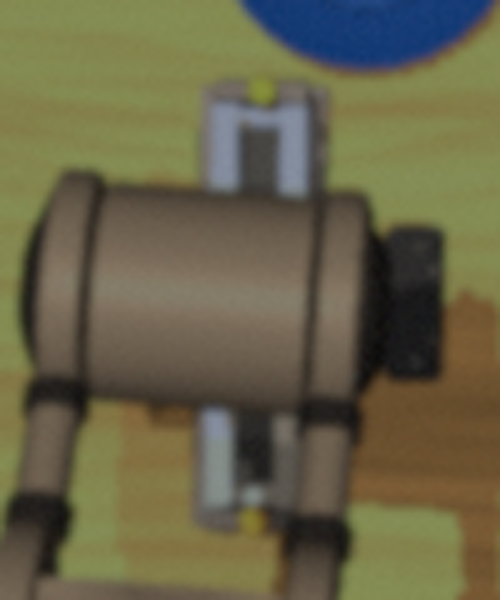

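```bash
python3 -m creep '[0,0,0,-0.005,0, 0,0,0,-0.004,0, 0,0,0,0,0]'; for i in 1 2 3; do python3 -m creep '[0,0,0,-0.001,0]'|egrep 'pos|force|rot'; done
```

```text
time: 9.72
tool_pos: [0.5443, 0.0464, 0.1397]
tool_rot: [3.137, -0.012, 0.012]
contact_force: [-0.5, 0.1, -1.3]
opening: 0.018
tool_pos: [0.5443, 0.0465, 0.1387]
tool_rot: [3.137, -0.012, 0.012]
contact_force: [-0.3, -0.0, -1.1]
tool_pos: [0.5444, 0.0465, 0.1377]
tool_rot: [3.137, -0.012, 0.012]
contact_force: [0.1, -1.2, -1.7]
tool_pos: [0.5444, 0.0465, 0.1367]
tool_rot: [3.137, -0.012, 0.012]
contact_force: [-0.7, 0.4, -0.9]
```

```bash
for i in 1 2 3 4; do python3 -m creep '[0,0,0,-0.001,0]'|egrep 'pos|force'; done
```

```text
tool_pos: [0.5444, 0.0465, 0.1357]
contact_force: [0.4, -0.2, -2.3]
tool_pos: [0.5444, 0.0465, 0.1346]
contact_force: [-0.0, -0.1, -1.2]
tool_pos: [0.5444, 0.0465, 0.1336]
contact_force: [-0.0, -0.8, -1.1]
tool_pos: [0.5444, 0.0465, 0.1325]
contact_force: [0.3, 0.5, -1.5]
```

```bash
for i in 1 2 3 4; do python3 -m creep '[0,0,0,-0.001,0]'|egrep 'pos|force'; done
```

```text
tool_pos: [0.5444, 0.0465, 0.1314]
contact_force: [-0.8, 0.2, -0.8]
tool_pos: [0.5444, 0.0465, 0.1303]
contact_force: [-0.0, -0.2, -1.5]
tool_pos: [0.5444, 0.0465, 0.1293]
contact_force: [-0.1, 0.2, -1.6]
tool_pos: [0.5444, 0.0465, 0.1282]
contact_force: [0.5, 1.0, -1.7]
```

```bash
for i in 1 2 3 4 5; do python3 -m creep '[0,0,0,-0.001,0]'|egrep 'pos|force'; done
```

```text
tool_pos: [0.5444, 0.0465, 0.1271]
contact_force: [-0.1, -0.2, -2.4]
tool_pos: [0.5444, 0.0465, 0.1261]
contact_force: [-0.1, 0.4, -0.9]
tool_pos: [0.5444, 0.0465, 0.125]
contact_force: [0.4, 0.8, -1.1]
tool_pos: [0.5445, 0.0465, 0.1239]
contact_force: [-0.0, -0.2, -1.7]
tool_pos: [0.5445, 0.0465, 0.1228]
contact_force: [0.1, 0.1, -0.6]
```

```bash
for i in 1 2 3 4 5; do python3 -m creep '[0,0,0,-0.001,0]'|egrep 'pos|force'; done;  python3 - <<'E'
from h import *
for n,b in(("scene",(280,180,440,300)),):
    c=cam(n); x0,y0,x1,y1=b; cv2.imwrite(f"pics/{n}5.png",cv2.resize(c["image"][y0:y1,x0:x1,::-1],None,fx=5,fy=5,interpolation=cv2.INTER_CUBIC))
E
```

```text
tool_pos: [0.5445, 0.0465, 0.1218]
contact_force: [-0.1, -0.0, -1.1]
tool_pos: [0.5445, 0.0465, 0.1207]
contact_force: [-0.2, 0.3, -1.5]
tool_pos: [0.5445, 0.0465, 0.1196]
contact_force: [-0.8, -0.4, -1.6]
tool_pos: [0.5445, 0.0464, 0.1186]
contact_force: [0.4, -0.0, 0.3]
tool_pos: [0.5445, 0.0465, 0.1177]
contact_force: [-1.6, 0.2, 2.6]
```

View pics/scene5.png

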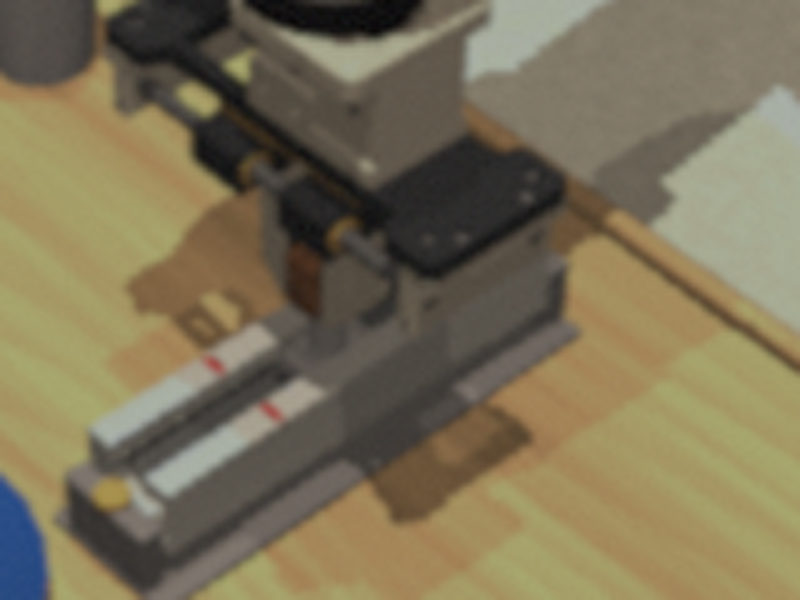

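```bash
for i in 1 2 3; do python3 -m creep '[0,0,0,-0.001,0]'|egrep 'pos|force'; done
```

```text
tool_pos: [0.5445, 0.0465, 0.117]
contact_force: [-1.2, -0.4, 3.9]
tool_pos: [0.5445, 0.0465, 0.1165]
contact_force: [-2.9, 0.1, 6.8]
tool_pos: [0.5445, 0.0465, 0.116]
contact_force: [-2.3, -0.1, 6.9]
```

```bash
for i in 1 2 3; do python3 -m creep '[0,0,0,-0.0015,0]'|egrep 'pos|force|rot|open'; done
```

```text
tool_pos: [0.5445, 0.0465, 0.1154]
tool_rot: [3.136, -0.014, 0.012]
contact_force: [-4.5, -0.2, 9.2]
opening: 0.0178
tool_pos: [0.5445, 0.0465, 0.1149]
tool_rot: [3.136, -0.015, 0.012]
contact_force: [-5.0, 0.2, 11.4]
opening: 0.0174
tool_pos: [0.5445, 0.0465, 0.1145]
tool_rot: [3.136, -0.015, 0.012]
contact_force: [-4.8, -0.6, 13.1]
opening: 0.0177
```

```bash
for i in 1 2 ; do python3 -m creep '[0,-0.0007,0,-0.0015,0]'|egrep 'pos|force|rot|open'; done
```

```text
tool_pos: [0.5442, 0.0465, 0.1145]
tool_rot: [3.136, -0.017, 0.012]
contact_force: [-3.5, 0.4, 13.0]
opening: 0.0175
tool_pos: [0.5441, 0.0465, 0.1145]
tool_rot: [3.136, -0.02, 0.012]
contact_force: [-3.7, 0.4, 12.6]
opening: 0.0178
```

```bash
for i in 1 2 ; do python3 -m creep '[0,-0.0005,0,-0.0022,0]'|egrep 'pos|force|rot|open'; done
```

```text
tool_pos: [0.5441, 0.0465, 0.1139]
tool_rot: [3.136, -0.022, 0.013]
contact_force: [-4.5, -0.2, 13.7]
opening: 0.0177
tool_pos: [0.5439, 0.0465, 0.1135]
tool_rot: [3.135, -0.024, 0.013]
contact_force: [-5.1, 0.5, 15.4]
opening: 0.0178
```

```bash
for i in 1 2 ; do python3 -m creep '[0,-0.0003,0,-0.0024,0]'|egrep 'pos|force|rot|open'; done
```

```text
tool_pos: [0.5439, 0.0465, 0.1129]
tool_rot: [3.135, -0.025, 0.013]
contact_force: [-7.7, 0.2, 17.6]
opening: 0.0176
tool_pos: [0.5438, 0.0466, 0.1126]
tool_rot: [3.135, -0.027, 0.013]
contact_force: [-6.5, 0.2, 19.0]
opening: 0.0179
```

```bash
for i in 1 2 3; do python3 -m creep '[0,0,0,-0.0019,0.1]'|egrep 'pos|force|rot|open';python3 -c "
from h import *;print(telemetry.observe()['torque'])"; done
```

```text
tool_pos: [0.5448, 0.0464, 0.113]
tool_rot: [3.134, -0.031, 0.115]
contact_force: [-4.1, -1.6, 17.1]
opening: 0.0175
[-0.14750094  0.54737633 -0.12171087]
tool_pos: [0.5462, 0.0462, 0.1135]
tool_rot: [3.133, -0.035, 0.219]
contact_force: [-3.8, -0.6, 14.8]
opening: 0.0174
[ 0.03099635  0.47168083 -0.14817915]
tool_pos: [0.5472, 0.0463, 0.1135]
tool_rot: [3.132, -0.039, 0.322]
contact_force: [-2.8, 0.5, 13.4]
opening: 0.018
[ 0.23620259  0.6300319  -0.05436423]
```

```bash
for i in 1 2; do python3 -m creep '[0,-0.0007,0,-0.003,0]'|egrep 'pos|force|rot|open';python3 -c "
from h import *;print(telemetry.observe()['torque'])"; done
```

```text
tool_pos: [0.5472, 0.0463, 0.1126]
tool_rot: [3.131, -0.041, 0.323]
contact_force: [-5.9, 0.4, 18.3]
opening: 0.0175
[0.16791819 1.12744825 0.07652253]
tool_pos: [0.5472, 0.0463, 0.1119]
tool_rot: [3.13, -0.044, 0.324]
contact_force: [-6.3, 0.5, 21.7]
opening: 0.0175
[0.06190578 1.32429007 0.09764458]
```

```bash
for i in 1 2; do python3 -m creep '[0,-0.0005,0,-0.0018,0.14]'|egrep 'pos|force|rot|open';python3 -c "
from h import *;print(telemetry.observe()['torque'])"; done
```

```text
tool_pos: [0.5481, 0.0465, 0.1128]
tool_rot: [3.127, -0.048, 0.467]
contact_force: [-3.2, 1.9, 17.7]
opening: 0.0178
[ 0.23225788  0.63573735 -0.08710038]
tool_pos: [0.5489, 0.0467, 0.1134]
tool_rot: [3.125, -0.052, 0.611]
contact_force: [-3.7, 1.3, 15.6]
opening: 0.0177
[ 0.27153526  0.75611104 -0.0208808 ]
```

```bash
for i in 1 2; do python3 -m creep '[0,-0.0012,-0.0003,-0.0028,0.17]'|egrep 'pos|force|rot|open';python3 -c "
from h import *;print(telemetry.observe()['torque'])"; done
```

```text
tool_pos: [0.5491, 0.0468, 0.1131]
tool_rot: [3.122, -0.056, 0.787]
contact_force: [-1.6, 3.1, 17.2]
opening: 0.0178
[ 0.42155443  0.65936177 -0.09203232]
tool_pos: [0.5493, 0.0469, 0.1128]
tool_rot: [3.118, -0.059, 0.962]
contact_force: [-3.4, 1.7, 17.7]
opening: 0.0175
[ 0.30761442  0.84312303 -0.02448662]
```

```bash
for i in 1 2; do python3 -m creep '[0,-0.0015,-0.0005,-0.0028,0.18]'|egrep 'pos|force|rot|open';python3 -c "
from h import *;print(telemetry.observe()['torque'])"; done
```

```text
tool_pos: [0.5492, 0.0469, 0.1126]
tool_rot: [3.114, -0.062, 1.149]
contact_force: [-3.1, 0.5, 18.3]
opening: 0.0177
[ 0.34039524  0.71191023 -0.03307321]
tool_pos: [0.5491, 0.0467, 0.1125]
tool_rot: [3.109, -0.063, 1.335]
contact_force: [-3.6, 1.8, 19.1]
opening: 0.0179
[ 0.23335632  0.82829687 -0.06389369]
```

```bash
for i in 1 2; do python3 -m creep '[0,-0.0012,-0.0004,-0.0026,0.123]'|egrep 'pos|force|rot|open';python3 -c "
from h import *;print(telemetry.observe()['torque'])"; done
```

```text
tool_pos: [0.5492, 0.0466, 0.1126]
tool_rot: [3.105, -0.064, 1.463]
contact_force: [-4.1, 1.0, 18.9]
opening: 0.0179
[ 0.11051587  0.89198968 -0.06144171]
tool_pos: [0.5491, 0.0464, 0.1126]
tool_rot: [3.1, -0.064, 1.59]
contact_force: [-4.0, 0.8, 18.8]
opening: 0.018
[ 0.15537611  0.83936218 -0.05570315]
```

```bash
python3 -m creep '[0,-0.0006,0,-0.0016,-0.004, 0,-0.0006,0,-0.0016,-0.004]'|egrep 'pos|force|rot|open'; for i in 1 2 3; do python3 -m creep '[0,-0.0006,0,0,0]'|egrep 'pos|force|rot'; done
```

```text
tool_pos: [0.549, 0.0464, 0.1137]
tool_rot: [3.095, -0.064, 1.584]
contact_force: [-5.7, -0.2, 15.2]
opening: 0.0178
tool_pos: [0.5489, 0.0464, 0.1154]
tool_rot: [3.093, -0.064, 1.584]
contact_force: [-2.8, 0.4, 9.6]
tool_pos: [0.5486, 0.0464, 0.1158]
tool_rot: [3.092, -0.064, 1.584]
contact_force: [1.5, 1.5, -5.3]
tool_pos: [0.5485, 0.0464, 0.1158]
tool_rot: [3.09, -0.064, 1.584]
contact_force: [2.7, 0.9, -2.2]
```

```bash
python3 -m creep '[0,0,0,0,0, 0,0,0,0,0]' 8; python3 -m creep '[0,0,0,0,0, 0,0,0,0,0]' 3; python3 -m creep '[0.23,0,0,0,0, 0.27,0,0,0,0, 0.3,0,0,0,0]' 3;python3 -m creep '[0.6,0,0,0,0, 0.6,0,0,0,0, 0.6,0,0,0,0, 0.6,0,0,0,0]' 10
```

```text
time: 16.4
tool_pos: [0.5486, 0.0468, 0.1157]
tool_rot: [3.091, -0.064, 1.584]
contact_force: [0.4, 1.0, 4.0]
opening: 0.0181
time: 16.65
tool_pos: [0.5487, 0.047, 0.1157]
tool_rot: [3.09, -0.064, 1.584]
contact_force: [0.0, 1.8, 2.0]
opening: 0.0179
time: 17.02
tool_pos: [0.5483, 0.0465, 0.1152]
tool_rot: [3.091, -0.064, 1.584]
contact_force: [0.6, -0.3, -0.5]
opening: 0.0271
time: 17.52
tool_pos: [0.5479, 0.0462, 0.1148]
tool_rot: [3.093, -0.063, 1.584]
contact_force: [-0.2, 0.3, -0.2]
opening: 0.0547
```

```bash
python3 -m creep '[0.6,0,0,0.015,0, 0.6,0,0,0.03,0, 0.6,0,0,0.04,0, 0.6,-0.02,0,0.04,0, 0.6,-0.05,0,0.02,0, 0.6,-0.05,0,0,0, 0.6,-0.02,0,0,0, 0.6,0,0,0,0, 0.6,0,0,0,0, 0.6,0,0,0,0]' && python3 - <<'E'
from h import *
for n,b in(("top",(240,200,340,320)),("scene",(280,180,440,300))):
    c=cam(n); x0,y0,x1,y1=b; cv2.imwrite(f"pics/{n}6.png",cv2.resize(c["image"][y0:y1,x0:x1,::-1],None,fx=5,fy=5,interpolation=cv2.INTER_CUBIC))
E
```

```text
time: 18.77
tool_pos: [0.4061, 0.046, 0.2728]
tool_rot: [3.08, -0.062, 1.585]
contact_force: [0.3, -0.1, 0.7]
opening: 0.0553
```

View pics/scene6.png

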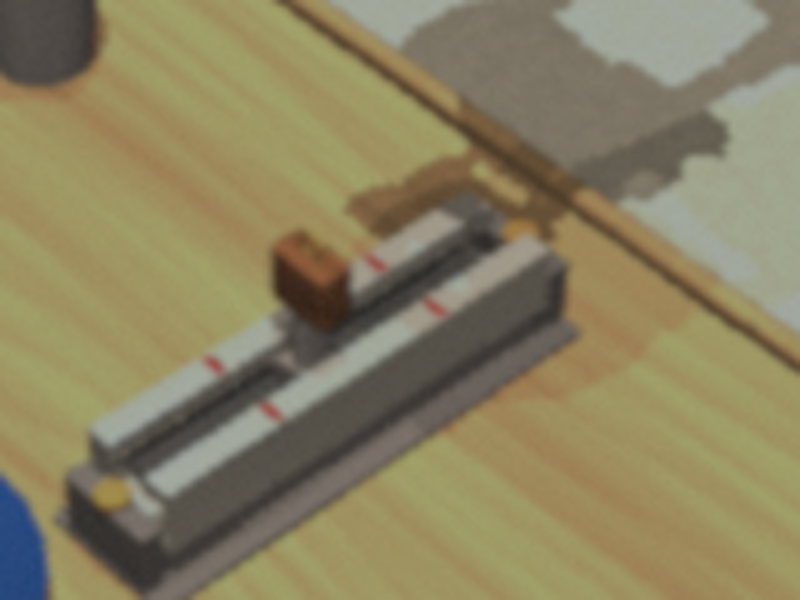

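View pics/top6.png

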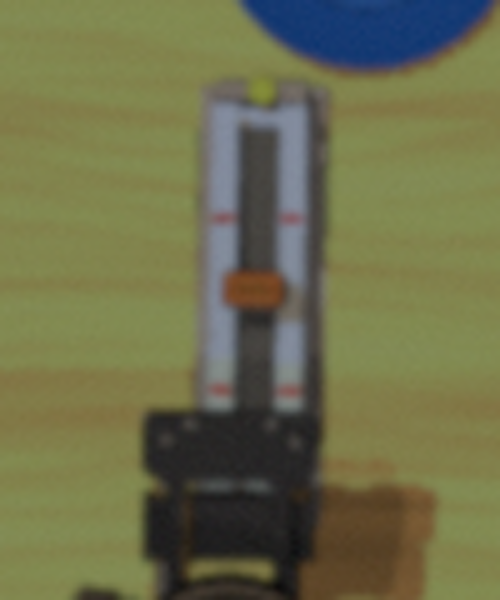

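```bash
python3 - <<'E'
from h import *
T=cam("top");S=cam("scene");k=8
x0,y0,x1,y1=275,245,305,270
im=cv2.resize(T["image"][y0:y1,x0:x1],None,fx=k,fy=k,interpolation=cv2.INTER_CUBIC).astype(int)
m=((im[...,0]-im[...,1]>25)).astype(np.uint8)
q=max(cv2.findContours(m,0,1)[0],key=cv2.contourArea);r=cv2.minAreaRect(q)
b=np.array([(np.array(p)+.5)/k-.5+[x0,y0] for p in [r[0],*cv2.boxPoints(r)]])
W=np.array([onz(T,*p,.123) for p in b]);print(b.round(1),W.round(4))
for v in(W[2]-W[1],W[3]-W[2]):print(np.linalg.norm(v),np.arctan2(v[1],v[0]))
for z in (.117,.120,.123,.126):print(z,proj(S,[W[0][0],W[0][1],z]).round(1))
c=W[0]
print([((proj(S,[c[0]+sx*.009,c[1]+sy*.016,.123])-[280,180])*5+2).round().tolist() for sx,sy in((1,1),(1,-1),(-1,-1),(-1,1))])
print([((proj(S,[c[0]+sx*.009,c[1]+sy*.016,.093])-[280,180])*5+2).round().tolist() for sx,sy in((1,1),(1,-1),(-1,-1),(-1,1))])
print(telemetry.observe()['contact_force'])
E
```

```text
[[290.2 257.3]
 [284.3 253.7]
 [296.2 253.7]
 [296.2 260.9]
 [284.3 260.9]] [[0.5516 0.0445 0.123 ]
 [0.5604 0.0598 0.123 ]
 [0.5612 0.0298 0.123 ]
 [0.5429 0.0292 0.123 ]
 [0.5421 0.0593 0.123 ]]
0.030043291611038848 -1.5439458486720075
0.01832862381403656 -3.112615458459114
0.117 [341.1 231.6]
0.12 [341.1 230.5]
0.123 [341.1 229.4]
0.126 [341.1 228.3]
[[317.0, 280.0], [264.0, 239.0], [298.0, 218.0], [351.0, 260.0]]
[[317.0, 334.0], [265.0, 292.0], [298.0, 272.0], [350.0, 313.0]]
[ 0.51478381 -0.72307814 -0.66624037]
```

```bash
python3 -c "
from cell import workorder; print(workorder.hand_in())"
```

```text
the job is handed in; nothing more can be done
None
```

I fastened the peg in the channel, between the red marks and square across, and handed the job in at about 19 s of the 67 s. No verdict is reported back.

**What I did:**
- Gripped the peg by its beech bar and lowered it lengthwise through the slot without feeling any side contact. I met the spring strip at a level that puts the lip tops about 54 mm above the rail's origin; the red marks in the camera images gave about 52 mm.
- Pressed it down with about 20 N and turned it a quarter turn. The wrist force stayed below the 26 N limit, peaking at an estimated 24 N.
- Eased off until the tool stopped carrying the spring load, which is the sign that the grooves had caught on the lips, then opened the jaws and backed away.

**Last checks:**
- **Position:** in the top view the peg lies within about 0.02 rad of square across. Its centre is about 8 mm along from the middle and about 2 mm off the centre line.
- **Uprightness:** its edges look vertical in the scene view, and the robot is clear of it.

**What disagreed or was not ideal:**
- **Height:** the bar's top looks about 2 mm lower in the scene view than my contact height predicts. It fits the camera's lip height better, and 2 mm is the calibration error.
- **Tool tilt:** the tool drifted by about 0.05 rad during the turn, and I could not command that back. I let the peg right itself by loosening the grip in steps before opening.
- **Turn:** partway through, the force fell to about 15 N, so I pressed harder before going on.
- **Spring hold:** I could not measure the holding force after letting go.

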